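# Stack the tiered jar on the banding wheel

## Task

Stack the tiered jar in the middle of the banding wheel so its sides can be painted, working from the bottom up: the terracotta tier first, then the white one, then the blue one, and the ochre lid on top, each upright and fully seated in the one below. Leave the cups, the mug, the glaze jar and the modelling tool where they are.

Things in the scene. Friction and masses are not known exactly. Their poses are not given: they have to be found in the camera images.
- terracotta_tier: terracotta (orange-brown) tier: round open pot, 64 mm outer diameter, 56 mm high in all, mouth 56 mm, wall 4 mm, 200 g. Solid foot below, 8 mm high, tapering from 51 to 42 mm: it drops into the mouth beneath until the body sits on that rim. A piece seated in it has its origin 48 mm above this one. Grip it above the foot, clear of the tier beneath. Origin: centre of the foot's underside, z up.
- white_tier: glossy white tier: round open pot, 64 mm outer diameter, 46 mm high in all, mouth 56 mm, wall 4 mm, 170 g. Solid foot below, 8 mm high, tapering from 51 to 42 mm: it drops into the mouth beneath until the body sits on that rim. A piece seated in it has its origin 38 mm above this one. Grip it above the foot, clear of the tier beneath. Origin: centre of the foot's underside, z up.
- blue_tier: deep blue tier: round open pot, 64 mm outer diameter, 38 mm high in all, mouth 56 mm, wall 4 mm, 140 g. Solid foot below, 8 mm high, tapering from 51 to 42 mm: it drops into the mouth beneath until the body sits on that rim. A piece seated in it has its origin 30 mm above this one. Grip it above the foot, clear of the tier beneath. Origin: centre of the foot's underside, z up.
- ochre_lid: ochre-yellow lid, 64 mm in diameter, 40 mm high in all, 110 g: disc 8 to 18 mm above the origin, then a round knob to grip, 24 mm in diameter, 18 to 40 mm above it. Solid foot below, 8 mm high, tapering from 51 to 42 mm: it drops into the mouth beneath until the body sits on that rim. Starts upright. Origin: centre of the foot's underside, z up.
- wheel: banding wheel (potter's small turntable), fixed to the table, does not turn: a flat bright aluminium disc 130 mm in diameter with engraved dark rings, on a short dark pedestal. Its flat top is 50 mm above the origin, which is the centre of its underside on the table, z up.
- pink_cup: bystander: pink handleless cup, 72 mm wide, 65 mm high; origin at the centre of its underside
- celadon_cup: bystander: pale green handleless cup, 72 mm wide, 60 mm high; origin at the centre of its underside
- glaze_jar: bystander: small clear jar with paper label and black cap, 60 mm wide, 68 mm high; origin at the centre of its underside
- brown_mug: bystander: dark grey-brown mug, 76 mm wide, 70 mm high, handle at its +y; origin at the centre of its underside
- modelling_tool: bystander: flat light-wood modelling tool lying down, 125 mm long, 24 mm wide, 10 mm high; origin underneath it, long axis x
Not all that is in view belongs to the job. Of the things like the blue_tier, leave any that is green; of the rest the larger one is meant.

How it is judged (in metres and radians):
On the way, in this order (a step that is already met when the one before it is completed fails the run):
1. the terracotta tier stands upright, let go, in the middle of the wheel (z of terracotta_tier in the frame of wheel between 0.046 and 0.054 m and horizontal distance between terracotta_tier and wheel below 0.015 m and angle between terracotta_tier's own z axis and vertical below 0.08 rad and contact force between the fingers and terracotta_tier below 0.1 N), for 0.2 s.
2. the white tier is seated in the terracotta one and let go (z of white_tier in the frame of terracotta_tier between 0.044 and 0.052 m and horizontal distance between white_tier and terracotta_tier below 0.006 m and angle between white_tier's own z axis and vertical below 0.08 rad and contact force between the fingers and white_tier below 0.1 N), for 0.2 s.
3. the blue tier is seated in the white one and let go (z of blue_tier in the frame of white_tier between 0.034 and 0.042 m and horizontal distance between blue_tier and white_tier below 0.006 m and angle between blue_tier's own z axis and vertical below 0.08 rad and contact force between the fingers and blue_tier below 0.1 N), for 0.2 s.
4. the ochre lid is seated in the blue tier and let go (z of ochre_lid in the frame of blue_tier between 0.026 and 0.034 m and horizontal distance between ochre_lid and blue_tier below 0.006 m and angle between ochre_lid's own z axis and vertical below 0.08 rad and contact force between the fingers and ochre_lid below 0.1 N), for 0.2 s.
At the end, for the whole second after the job is handed in: The terracotta tier stands on the wheel within 15 mm of its centre; white is seated in terracotta, blue in white and the lid in blue, each within 6 mm sideways and 4 mm in height of fully seated; all upright within 0.08 rad, released and at rest (all of step 1 and all of step 2 and all of step 3 and all of step 4 and linear speed of each of terracotta_tier, white_tier, blue_tier, ochre_lid below 0.02 m/s); the robot touches nothing.
It fails at once if the pink cup is moved more than 30 mm (distance of pink_cup from where it was at the start of the episode above 0.03 m).
It fails at once if the celadon cup is moved more than 30 mm (distance of celadon_cup from where it was at the start of the episode above 0.03 m).
It fails at once if the glaze jar is moved more than 30 mm (distance of glaze_jar from where it was at the start of the episode above 0.03 m).
It fails at once if the brown mug is moved more than 30 mm (distance of brown_mug from where it was at the start of the episode above 0.03 m).
It fails at once if the modelling tool is moved more than 30 mm (distance of modelling_tool from where it was at the start of the episode above 0.03 m).
It also fails if it takes over 136 s, if anything falls off the work surface, if the arm or the gripper's body presses on something with over 40 N, if the wrist force passes 120 N, or if a joint passes its speed limit or range.

## Robot

A 6-joint arm with a two-finger parallel gripper is mounted at the origin on the work surface. World frame = base frame: x ahead of the robot, y to its left, z up, the work surface at z = 0. Lengths are in m, angles in degrees, forces in N, time in s.
With the tool pointing down it reaches from about 0.4 to 0.825 m from the base axis. Payload 7 kg.
Tool frame: the origin (TCP) lies on the centre line of the jaws, within the pads' length; the fingertips stand 19 mm ahead of it and the grasp point (between the pads) is the TCP (r.tip_extent is the distance from the TCP to the fingertips, in m); z points along the fingers, y is the line along which they close (so a half turn about z gives the same grasp; the last joint's range is limited). The gripper opens to 88 mm and grips with 3 to 60 N. Pads are 19 mm wide; open, the fingers measure 130 mm over their backs; the gripper's body (78 mm by 193 mm) begins 47 mm behind the grasp point.
Start: joints at [-59.124, 20.546, 0.682, 0, -70.136, -16.507], TCP at [0.167, -0.654, 0.246] pointing down, gripper open.
Joint ranges: [-176.03, 176.03], [-82.01, 121.73], [-58.28, 71.71], [-173.87, 95.51], [-174.79, -0.11], [-173.66, 173.66]. Speed limits (degrees/s): [136.94, 136.94, 172.46, 180, 180, 180].

## Interface

Orientations are given as [roll, pitch, yaw] about the fixed x, y, z axes, in that order (R = Rz(yaw) Ry(pitch) Rx(roll)).
In Python, from plant import r gives the robot as it stands. The module is installed in compiled form; this text tells all that it offers.
- The arm moves only by the tool jog_arm, never from a script. Its argument "deltas" is a list that holds one entry, the list of rows, each a list of 5 numbers: the opening, from -1 (shut) to 1 (fully open), then the shift along the world's x, y, z in cm, then the turn about the world's z in rad. In form: [[[claw, dx, dy, dz, turn], ...]]. A call has 1 to 8 rows; each row shifts and turns the commanded pose from where the row before left it; what a row does not reach is not made up. A row lasts 1/8 s, in which the tool goes at most 62.5 mm and 10.7 degrees, less where a joint would pass 70% of its speed; a pose out of reach is approached as far as the arm can. A call with a gripper value outside its range is refused whole. The fingers move at their own pace and stop on an object; "force" is the grip in N (left out, the last holds). Time passes only in rows, so rows that do not move let the fingers close. It gives the time, the measured TCP pose, the force, the opening and the grip force at its end, in the units of the state.
- r.get_state(): the state, without advancing time (a new reading comes with each control period).
- r.capture(name): name is "scene" or "side" or "wrist"; returns the picture (400x640x3 uint8, blue, green, red); there is no depth.
- r.camera_info(name): a dict with "fx", "fy", "cx", "cy" (pixels), "k1" (the pictures are not rectified: a ray, as slopes to the right and down, at radius r is drawn at 1 + k1 r^2 times it, then the intrinsics apply), "view" (4x4, takes a point from world to camera coordinates). Camera axes: x right, y up, looking along -z (the intrinsics and any distortion apply to the point x, -y, -z); pixel columns grow to the right and rows downward; lengths in m; the calibration is good to about 2 mm. A picture is of the moment at which its call begins: read the wrist's pose just before it. camera_info takes no time and is no camera call; for the wrist camera it gives the pose at the moment of the call.
- r.close_job(): hands the job in; it is judged then, once.
The state is a dict: "time_s": time; "joints": joint angles; "qd": joint speeds; "joint_torque": joint torques, N m; "tcp_pos": TCP position; "eef_rot": TCP orientation; "contact_force": force on the tool from outside, world axes, zero at the start; "moment": the same for the moment, N m; "gripper_width": finger opening in m; "gripper_force": force on a finger pad.
Only numpy, scipy, OpenCV 4.12 (cv2) and the standard library are available. Lean on these libraries where they do the work, as an engineer would, in place of code of your own. Each camera call takes 0.05 s, during which the arm holds its last target. There are 200 camera calls.

## Working session

There is one attempt and no reset: what is moved stays moved. The work goes in short steps, Python scripts to look and compute and a tool call to move; the robot and the scene stay as the last step left them, time stands still between calls to the robot, and variables do not carry over. Pictures are saved under pics/ and viewed, at most 14 in all, crops included, and the job is handed in when it is done.

Besides the shell and the picture viewer there is one more tool, called after "Emit:" as a command line: name --argument value ..., lists and objects as JSON in quotes. jog_arm: Moves the arm, as the interface text tells. Its arguments: {"type":"object","properties":{"deltas":{"type":"array"},"force":{"type":"number"}},"required":["deltas"]}

```bash
mkdir -p pics
python3 - <<'E'
from plant import r
import cv2
for n in("scene","side","wrist"):
    cv2.imwrite(f"pics/{n}0.png",r.capture(n)); i=r.camera_info(n); print(n,{k:(v if k!="view" else None) for k,v in i.items()}); print(i["view"])
s=r.get_state();print(s)
E
```

```text
scene {'fx': 368.86632257468665, 'fy': 368.86632257468665, 'cx': 316.4246219813202, 'cy': 199.3497402566467, 'k1': -0.05561020914360107, 'view': None}
[[ 7.74057669e-01  6.33115087e-01  1.07697974e-04 -3.73642511e-01]
 [-5.48259538e-01  6.70226689e-01  5.00207621e-01  2.72863134e-01]
 [ 3.16616810e-01 -3.87248592e-01  8.65905494e-01 -1.15740696e+00]
 [ 0.00000000e+00  0.00000000e+00  0.00000000e+00  1.00000000e+00]]
side {'fx': 514.822131534492, 'fy': 514.822131534492, 'cx': 317.3544202336363, 'cy': 196.8620210873963, 'k1': 0.007462440763863205, 'view': None}
[[-0.95515811 -0.29602226 -0.00661938  0.48058589]
 [ 0.20792518 -0.68648118  0.69678599 -0.12307205]
 [-0.21080824  0.66416445  0.71724854 -1.35098087]
 [ 0.          0.          0.          1.        ]]
wrist {'fx': 323.02426409483735, 'fy': 323.02426409483735, 'cx': 322.4070950494354, 'cy': 199.65696878641918, 'k1': -0.004338295463048236, 'view': None}
[[-0.24705207  0.96900112  0.00145145  0.67435901]
 [-0.9344578  -0.23784814 -0.26498467  0.03447548]
 [-0.25642522 -0.06682133  0.96425153 -0.38836765]
 [ 0.          0.          0.          1.        ]]
{'time_s': 0.15, 'joints': array([-5.91223359e+01,  2.05821970e+01,  6.46206281e-01, -1.32299652e-02,
       -7.01344083e+01, -1.65057011e+01]), 'qd': array([ 0.03280967, -0.05964649,  0.10736575,  0.09104223,  0.08140783,
       -0.03991133]), 'joint_torque': array([-4.25932085e-03, -5.83272099e+01,  2.93290240e+01,  7.00125173e+00,
        8.85261863e-03, -1.14944010e-04]), 'tcp_pos': array([ 0.16742205, -0.65356612,  0.24484305]), 'eef_rot': array([ 1.79928968e+02, -8.07661984e-03, -1.65632535e+02]), 'contact_force': array([ 1.79693489,  0.51385006, -0.633724  ]), 'moment': array([-0.07997762, -0.03152121,  0.05078052]), 'gripper_force': 0.0, 'gripper_width': 0.08754777357757933}
```

View pics/scene0.png

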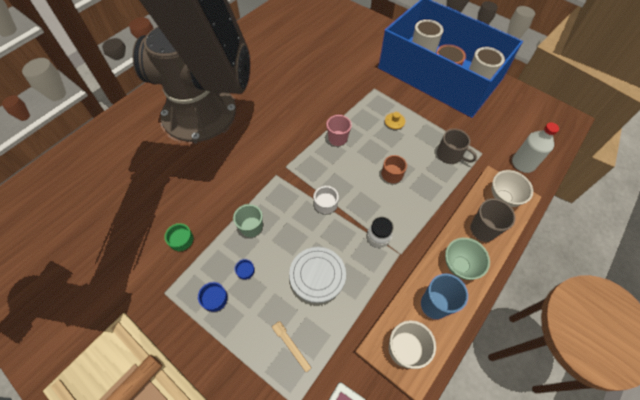

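View pics/side0.png

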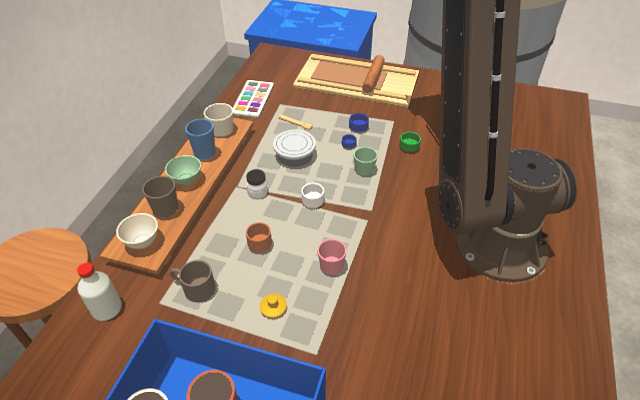

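The scene shows: terracotta (394,169), white (326,199), lid (395,121), wheel (318,274), celadon cup (248,220), pink cup (338,129), mug (455,147), glaze jar (380,231), tool (292,346). Candidates for the blue tier are blue (212,296), a smaller blue (244,269), and green (179,237). I choose (212,296), since it is the larger one that isn't green. The blue bowl on the shelf at (444,297) and the brown pot in the blue box at (450,55) don't belong. The side view agrees: blue (359,123), small blue (349,141), terracotta (258,237), white (313,195).

```bash
cat > h.py <<'E'
import numpy as np, cv2
from plant import r
def ray(n,uv,info=None):
    i=info or r.camera_info(n); d=np.array([(uv[0]-i["cx"])/i["fx"],(uv[1]-i["cy"])/i["fy"]]); s=d.copy()
    for _ in range(10): s=d/(1+i["k1"]*(s@s))
    V=np.array(i["view"]); R=V[:3,:3]; return -R.T@V[:3,3], R.T@np.array([s[0],-s[1],-1.])
def onplane(n,uv,z,info=None):
    o,d=ray(n,uv,info); return o+d*(z-o[2])/d[2]
def proj(n,p,info=None):
    i=info or r.camera_info(n); c=np.array(i["view"])@np.r_[p,1]; s=np.array([c[0],-c[1]])/-c[2]; s=s*(1+i["k1"]*(s@s))
    return np.array([i["cx"]+i["fx"]*s[0],i["cy"]+i["fy"]*s[1]])
def cross(a,b):
    (o1,d1),(o2,d2)=a,b; t=np.linalg.lstsq(np.c_[d1,-d2],o2-o1,rcond=None)[0]
    p,q=o1+t[0]*d1,o2+t[1]*d2; return (p+q)/2,np.linalg.norm(p-q)
HSV={"terra":((3,110,60),(14,255,255)),"blue":((112,150,50),(128,255,255)),"ochre":((18,150,90),(32,255,255)),"white":((0,0,150),(179,45,255))}
def blob(img,c,near,rad=45):
    """contour of colour c nearest the pixel"""
    m=cv2.inRange(cv2.cvtColor(img,cv2.COLOR_BGR2HSV),*map(np.array,HSV[c]))
    k=np.zeros_like(m); cv2.circle(k,tuple(int(x) for x in near),rad,255,-1); m&=k
    m=cv2.morphologyEx(m,cv2.MORPH_OPEN,np.ones((3,3)))
    cs,_=cv2.findContours(m,cv2.RETR_EXTERNAL,cv2.CHAIN_APPROX_NONE); return max(cs,key=cv2.contourArea)
E
python3 - <<'E'
from h import *
S=r.capture("scene");D=r.capture("side");cv2.imwrite("pics/S.png",S)
for nm,c,a,b,z in[("terra","terra",(394,169),(258,237),.028),("white","white",(326,199),(313,195),.023),("blue","blue",(212,296),(359,123),.019),("bluesmall","blue",(244,269),(349,141),.015),("lid","ochre",(395,121),(273,306),.018)]:
    u=[]
    for I,n,p in((S,"scene",a),(D,"side",b)):
        k=blob(I,c,p,16 if "small" in nm else 22); x,y,w,h=cv2.boundingRect(k); u.append((x+w/2-.5,y+h/2-.5)); print(nm,n,(x,y,w,h),u[-1],onplane(n,u[-1],z).round(3))
    p,g=cross(ray("scene",u[0]),ray("side",u[1])); print("   ",p.round(4),round(g,4),"reach",np.hypot(*p[:2]).round(3))
for nm,a,b,z in[("wheel",(318,274),(294,146),.05),("celadon",(248,220),(366,160),.03),("pink",(338,129),(332,256),.03),("mug",(455,147),(197,280),.035),("jar",(380,231),(257,183),.034),("tool",(292,346),(295,121),.005),("green",(179,237),(410,142),.015)]:
    print(nm,onplane("scene",a,z).round(3),onplane("side",b,z).round(3))
big=np.hstack([cv2.resize(S[y-30:y+30,x-30:x+30],(260,260),interpolation=cv2.INTER_CUBIC) for x,y in((212,285),(394,165),(326,199))]);cv2.imwrite("pics/crop1.png",big)
E
```

```text
terra scene (382, 156, 24, 27) (393.5, 169.0) [0.602 0.19  0.028]
terra side (246, 223, 25, 29) (258.0, 237.0) [0.607 0.185 0.028]
    [0.6044 0.1874 0.0321] 0.0021 reach 0.633
white scene (305, 178, 43, 43) (326.0, 199.0) [ 0.516 -0.001  0.023]
white side (292, 174, 43, 43) (313.0, 195.0) [ 0.518 -0.007  0.023]
    [ 0.517  -0.0028  0.027 ] 0.0008 reach 0.517
blue scene (199, 283, 28, 28) (212.5, 296.5) [ 0.474 -0.37   0.019]
blue side (353, 120, 12, 5) (358.5, 122.0) [ 0.477 -0.372  0.019]
    [ 0.4759 -0.3693  0.0219] 0.0019 reach 0.602
bluesmall scene (236, 260, 18, 19) (244.5, 269.0) [ 0.483 -0.274  0.015]
bluesmall side (345, 139, 9, 4) (349.0, 140.5) [ 0.484 -0.277  0.015]
    [ 0.4836 -0.2742  0.0171] 0.0 reach 0.556
lid scene (385, 113, 19, 16) (394.0, 120.5) [0.503 0.349 0.018]
lid side (260, 294, 26, 24) (272.5, 305.5) [0.501 0.361 0.018]
    [0.5015 0.356  0.0108] 0.0034 reach 0.615
wheel [ 0.635 -0.18   0.05 ] [ 0.627 -0.162  0.05 ]
celadon [ 0.404 -0.178  0.03 ] [ 0.408 -0.186  0.03 ]
pink [0.397 0.205 0.03 ] [0.406 0.19  0.03 ]
mug [0.699 0.362 0.035] [0.694 0.357 0.035]
jar [0.681 0.007 0.034] [0.682 0.004 0.034]
tool [ 0.686 -0.333  0.005] [ 0.685 -0.335  0.005]
green [ 0.294 -0.32   0.015] [ 0.299 -0.325  0.015]
```

View pics/crop1.png

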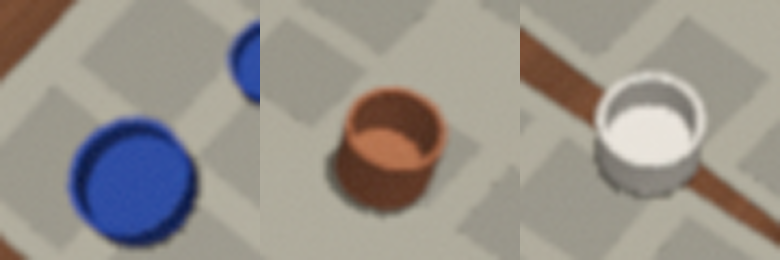

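The three tiers are upright and open side up. In the scene picture blue is at (212,296), terracotta at (394,169) and white at (326,199). The small blue one shows at the edge of the first crop. Next I move over the wheel to measure it with the wrist camera.

Emit:
jog_arm --deltas '[[[1,4,4,1,0],[1,4,4,1,0],[1,4,4,1,0],[1,4,4,1,0],[1,4,4,1,0],[1,4,4,0,0],[1,4,4,0,0],[1,4,4,0,0]]]'

```text
time_s: 1.25
tcp_pos: [0.4886, -0.3323, 0.2958]
eef_rot: [-180.0, 0.0, -165.6]
contact_force: [0.9, -0.8, 0.3]
gripper_width: 0.0876
gripper_force: 0.0
```

Emit:
jog_arm --deltas '[[[1,4,4,0,0],[1,4,4,0,0],[1,4,4,0,0],[1,2,3,0,0],[1,0,0,0,0],[1,0,0,0,0]]]'

```text
time_s: 2.0
tcp_pos: [0.6272, -0.184, 0.2954]
eef_rot: [180.0, -0.0, -165.6]
contact_force: [-0.6, 0.1, -0.4]
gripper_width: 0.0875
gripper_force: 0.0
```

Run:
```python
from h import *
i=r.camera_info("wrist");W=r.capture("wrist");cv2.imwrite("pics/w1.png",W)
print(r.get_state()["tcp_pos"],r.get_state()["eef_rot"],proj("wrist",[.63,-.17,.05],i),proj("wrist",[.517,-.003,.046],i))
```

```text
[ 0.62699696 -0.1844415   0.29560414] [-1.79998340e+02 -1.18767299e-02 -1.65654751e+02] [333.05608175 176.79283597] [496.36280367 118.62168489]
```

View pics/w1.png

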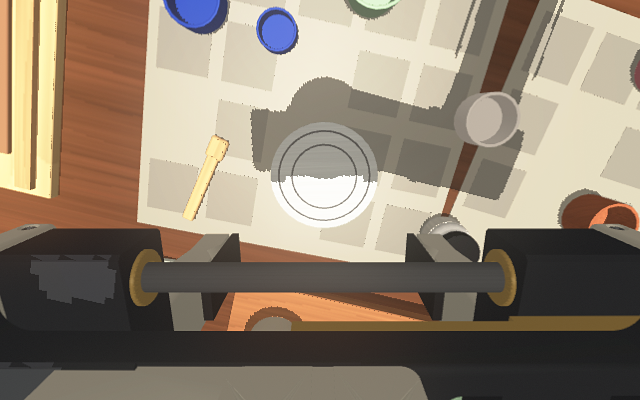

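The wrist view shows the wheel at about (324,174) and white at about (487,119). Blue is at (195,5), small blue at (277,30), the tool at (207,178), and terracotta sits at the right edge. I'll fit circles to edge contours cast onto the disc's top plane.

```bash
cat >> h.py <<'E'
def circ(P):
    A=np.c_[2*P[:,:2],np.ones(len(P))]; s=np.linalg.lstsq(A,(P[:,:2]**2).sum(1),rcond=None)[0]; R=np.sqrt(s[2]+s[:2]@s[:2])
    return s[:2],R,np.std(np.hypot(*(P[:,:2]-s[:2]).T)-R)
def circles(n,img,near,rad,z,rmin,rmax,info=None,lo=30,hi=80,minlen=25,cov=.5):
    """edge contours that are circles on the plane z, of radius rmin..rmax"""
    i=info or r.camera_info(n); e=cv2.Canny(img,lo,hi); k=np.zeros_like(e); cv2.circle(k,tuple(int(x) for x in near),rad,255,-1)
    out=[]
    for c in cv2.findContours(e&k,cv2.RETR_LIST,cv2.CHAIN_APPROX_NONE)[0]:
        if len(c)<minlen: continue
        P=np.array([onplane(n,u,z,i) for u in c[:,0].astype(float)]); 
        for _ in range(3):
            ctr,R,s=circ(P); d=np.abs(np.hypot(*(P[:,:2]-ctr).T)-R); Q=P[d<max(2*s,.0008)]
            if len(Q)<minlen: break
            P=Q
        ctr,R,s=circ(P); a=np.arctan2(*(P[:,:2]-ctr).T); f=len(np.unique((a/.2618).astype(int)))/23
        if rmin<R<rmax and s<.003 and f>cov: out.append((ctr.round(4),R.round(4),s.round(4),round(f,2),len(P)))
    return out
E
python3 - <<'E'
from h import *
i=r.camera_info("wrist")
for n,f,p,rd in(("scene","pics/scene0.png",(318,274),40),("side","pics/side0.png",(294,146),32),("wrist","pics/w1.png",(324,174),65)):
    for o in circles(n,cv2.imread(f),p,rd,.05,.03,.08,i if n=="wrist" else None): print(n,*o)
for o in circles("wrist",cv2.imread("pics/w1.png"),(487,119),45,.046,.024,.037,i): print("white",*o)
E
```

```text
scene [ 0.6317 -0.1794] 0.0359 0.0007 1.0 84
scene [ 0.6318 -0.1795] 0.0391 0.0027 1.0 189
scene [ 0.6316 -0.1794] 0.0417 0.0006 1.0 97
scene [ 0.6318 -0.1797] 0.052 0.0007 1.0 125
scene [ 0.6301 -0.1801] 0.0539 0.0026 0.52 124
scene [ 0.6317 -0.1796] 0.0577 0.0006 1.0 136
scene [ 0.6319 -0.1797] 0.065 0.0007 1.0 139
scene [ 0.6336 -0.1824] 0.0674 0.003 1.0 279
white [ 0.5188 -0.0055] 0.0264 0.0019 0.65 103
white [ 0.5188 -0.0056] 0.0269 0.0016 0.65 105
```

Emit:
jog_arm --deltas '[[[1,0,6,0,0],[1,0,6,0,0],[1,0,6,0,0],[1,0,6,0,0],[1,-1,6,0,0],[1,-1,6,0,0],[1,0,1,0,0],[1,0,0,0,0]]]'

```text
time_s: 3.05
tcp_pos: [0.6074, 0.1858, 0.2957]
eef_rot: [-180.0, 0.0, -165.6]
contact_force: [-0.5, 0.2, 0.2]
gripper_width: 0.0879
gripper_force: 0.0
```

Run:
```python
from h import *
i=r.camera_info("wrist");W=r.capture("wrist");cv2.imwrite("pics/w2.png",W)
print(r.get_state()["tcp_pos"],r.get_state()["eef_rot"])
for nm,q,z in(("terra",[.604,.187,.056],.056),("lid",[.501,.356,.018],.018),("white",[.517,-.003,.046],.046)):
    p=proj("wrist",q,i); print(nm,p.round(0)); 
    for o in circles("wrist",W,p,55,z,.024,.037,i): print("  ",*o)
```

```text
[0.60757296 0.18494231 0.2957782 ] [-1.79991501e+02  6.00007396e-03 -1.65670079e+02]
terra [324. 170.]
   [0.5993 0.1837] 0.0339 0.0024 0.57 306
   [0.5981 0.184 ] 0.0292 0.0004 0.52 120
lid [475. 119.]
   [0.5024 0.3518] 0.0321 0.0023 0.87 273
white [177.  51.]
   [ 0.5187 -0.0062] 0.0265 0.0017 0.74 244
   [ 0.5184 -0.0048] 0.0317 0.0008 1.0 352
```

View pics/w2.png

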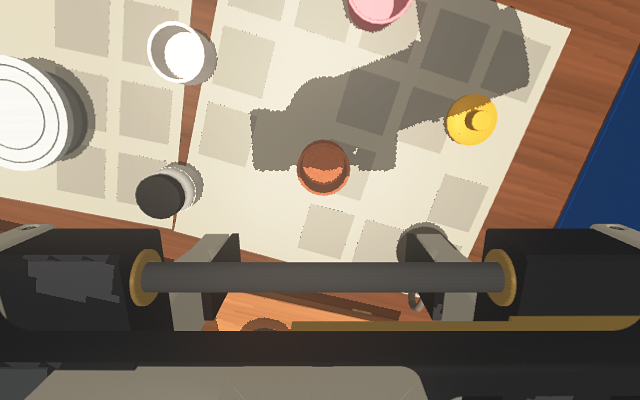

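Wrist view: terracotta at (323,167), white at (177,52), lid at (472,120). White and wheel fits have the right radii (31.7 mm and 65.0 mm). Terracotta's rim is half in shadow, so I'll use the scene picture for it.

Run:
```python
from h import *
i=r.camera_info("wrist");W=cv2.imread("pics/w2.png")
for n,f in(("scene","pics/scene0.png"),("side","pics/side0.png")):
    I=cv2.imread(f)
    for nm,q in(("terra",[.603,.187,.056]),("white",[.518,-.005,.046]),("blue",[.475,-.37,.038]),("lid",[.5024,.352,.018])):
        p=proj(n,q); print(n,nm,p.round())
        for o in circles(n,I,p,24,q[2],.022,.038,lo=20,hi=60,minlen=18): print("  ",*o)
    
m=cv2.inRange(cv2.cvtColor(W,cv2.COLOR_BGR2HSV),(2,90,30),(14,255,255));k=np.zeros_like(m);cv2.circle(k,(323,167),32,255,-1);m&=k
c=max(cv2.findContours(m,0,cv2.CHAIN_APPROX_NONE)[0],key=cv2.contourArea);print(cv2.boundingRect(c),cv2.minEnclosingCircle(c))
h=cv2.convexHull(c)[:,0].astype(float);P=np.array([onplane("wrist",u,.056,i) for u in h]);print(circ(P))
```

```text
scene terra [395. 164.]
scene white [326. 196.]
scene blue [211. 295.]
   [ 0.4816 -0.3695] 0.0339 0.0016 0.91 73
   [ 0.4814 -0.3703] 0.034 0.0019 1.0 84
scene lid [395. 120.]
   [0.5033 0.3517] 0.0312 0.0014 0.96 46
   [0.505  0.3494] 0.0338 0.0028 1.0 58
side terra [258. 231.]
   [0.6054 0.1852] 0.0275 0.0014 0.87 43
   [0.6053 0.185 ] 0.0279 0.0014 0.87 46
side white [313. 190.]
   [ 0.519  -0.0043] 0.0246 0.0021 0.74 34
side blue [359. 118.]
side lid [273. 302.]
   [0.5006 0.36  ] 0.0327 0.0019 1.0 166
(297, 139, 53, 57) ((323.3805236816406, 167.04425048828125), 28.078304290771484)
(array([0.60238171, 0.18418488]), np.float64(0.03223374633012311), np.float64(0.0008984106890059191))
```

Emit:
jog_arm --deltas '[[[1,-0.5,0,0,0],[1,0,0,-4,0],[1,0,0,-5,0],[1,0,0,-5,0],[1,0,0,-5,0],[1,0,0,-4,0],[1,0,0,-2.5,0],[1,0,0,0,0]]]'

```text
time_s: 4.1
tcp_pos: [0.6014, 0.1841, 0.0388]
eef_rot: [-179.9, -0.2, -165.7]
contact_force: [0.0, -0.1, 0.8]
gripper_width: 0.0879
gripper_force: 0.0
```

Emit:
jog_arm --deltas '[[[-1,0,0,0,0],[-1,0,0,0,0],[-1,0,0,0,0],[-1,0,0,0,0],[-1,0,0,0,0],[-1,0,0,0,0]]]' --force 20

```text
time_s: 4.85
tcp_pos: [0.6032, 0.1863, 0.0419]
eef_rot: [180.0, 0.1, -165.6]
contact_force: [-1.6, -0.9, 7.2]
gripper_width: 0.0646
gripper_force: 20.0
```

Emit:
jog_arm --deltas '[[[-1,0,0,2,0],[-1,0,0,4,0],[-1,0,0,5,0],[-1,0,0,2,0],[-1,0,-4,0,0],[-1,0,-5,0,0],[-1,1,-5,0,0],[-1,1,-5,0,0]]]'

```text
time_s: 5.85
tcp_pos: [0.6223, -0.0051, 0.1707]
eef_rot: [180.0, 0.0, -165.6]
contact_force: [1.0, 1.1, -1.8]
gripper_width: 0.0646
gripper_force: 20.0
```

Emit:
jog_arm --deltas '[[[-1,0.8,-5,0,0],[-1,0,-5,0,0],[-1,0,-4,0,0],[-1,0,-3.6,0,0],[-1,0,0,0,0],[-1,0,0,0,0]]]'

```text
time_s: 6.6
tcp_pos: [0.6302, -0.1797, 0.1703]
eef_rot: [180.0, -0.0, -165.7]
contact_force: [0.1, 0.7, -2.5]
gripper_width: 0.0649
gripper_force: 20.0
```

Run:
```python
from h import *
s=r.get_state();i=r.camera_info("wrist");W=r.capture("wrist")
I=np.hstack([W[:,160:480],r.capture("side")[40:240,190:420].repeat(2,0)[:400].repeat(2,1)]);cv2.imwrite("pics/w3.png",I)
print(s["tcp_pos"],s["eef_rot"],s["contact_force"],s["gripper_width"])
m=cv2.inRange(cv2.cvtColor(W,cv2.COLOR_BGR2HSV),(2,90,30),(14,255,255));z=s["tcp_pos"][2]-.040+.056
p=proj("wrist",np.r_[s["tcp_pos"][:2],z],i);print(p)
for o in circles("wrist",W,p,110,z,.024,.037,i,minlen=40,cov=.3):print(*o)
```

```text
[ 0.63021256 -0.17966763  0.1703332 ] [ 1.79972525e+02 -1.42341943e-02 -1.65668152e+02] [ 0.06953319  0.71051545 -2.53127362] 0.0648584617671765
[322.52876011 284.19634672]
[ 0.6287 -0.1801] 0.0305 0.0002 0.35 232
```

View pics/w3.png

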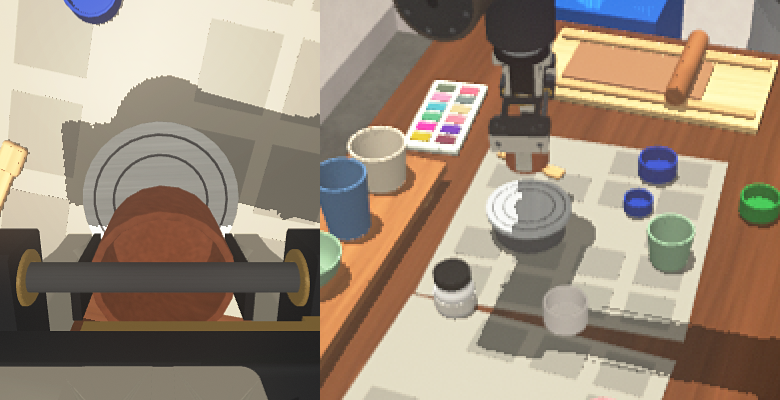

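The wrist half shows the terracotta tier held centred under the jaws, at about (160,260) in the crop. The side half shows it upright over the wheel. Lowering it now.

Emit:
jog_arm --deltas '[[[-1,0.2,0,-2,0],[-1,0,0,-3,0],[-1,0,0,-2,0],[-1,0,0,-0.5,0],[-1,0,0,-0.2,0],[-1,0,0,0,0],[-1,0,0,0,0]]]'

```text
time_s: 7.58
tcp_pos: [0.633, -0.1798, 0.0945]
eef_rot: [-180.0, 0.1, -165.6]
contact_force: [-1.1, 0.6, -1.9]
gripper_width: 0.0647
gripper_force: 20.0
```

Emit:
jog_arm --deltas '[[[-1,0,0,-0.15,0],[-1,0,0,-0.1,0],[-1,0,0,0,0],[-1,0,0,0,0]]]'

```text
time_s: 8.07
tcp_pos: [0.6327, -0.1799, 0.092]
eef_rot: [-180.0, 0.0, -165.6]
contact_force: [-2.3, 0.7, 6.0]
gripper_width: 0.0649
gripper_force: 20.0
```

Emit:
jog_arm --deltas '[[[1,0,0,0,0],[1,0,0,0,0],[1,0,0,0,0],[1,0,0,0,0],[1,0,0,3,0],[1,0,0,5,0],[1,0,0,5,0],[1,0,0,5,0]]]'

```text
time_s: 9.07
tcp_pos: [0.6323, -0.1798, 0.2727]
eef_rot: [180.0, 0.0, -165.6]
contact_force: [1.0, -0.1, -0.5]
gripper_width: 0.0879
gripper_force: 0.0
```

Emit:
jog_arm --deltas '[[[1,-2,3,2,0],[1,-3,5,0,0],[1,-3,5,0,0],[1,-3,4,0,0],[1,0,0,0,0],[1,0,0,0,0]]]'

```text
time_s: 9.82
tcp_pos: [0.5227, -0.0097, 0.2914]
eef_rot: [-180.0, 0.0, -165.6]
contact_force: [-0.3, 1.0, 0.1]
gripper_width: 0.0878
gripper_force: 0.0
```

Run:
```python
from h import *
s=r.get_state();i=r.camera_info("wrist");W=r.capture("wrist");S=r.capture("scene");D=r.capture("side")
cv2.imwrite("pics/w4.png",np.hstack([W[:240],]));cv2.imwrite("pics/S4.png",S);cv2.imwrite("pics/D4.png",D)
print(s["tcp_pos"],s["eef_rot"])
for n,I,inf in(("wrist",W,i),("scene",S,None),("side",D,None)):
  for nm,q,z in(("terra",[.632,-.18,.106],.106),("white",[.5184,-.0048,.046],.046)):
    p=proj(n,q,inf);print(n,nm,p.round())
    for o in circles(n,I,p,65 if n=="wrist" else 22,z,.024,.036,inf,minlen=20):print("  ",*o)
```

```text
[ 0.52270988 -0.00973401  0.29142202] [-1.79993362e+02  4.53885453e-02 -1.65574666e+02]
wrist terra [144. 240.]
wrist white [327. 169.]
scene terra [317. 265.]
   [ 0.6365 -0.1846] 0.0349 0.0026 1.0 89
   [ 0.6364 -0.1846] 0.0354 0.0027 1.0 93
scene white [326. 196.]
   [ 0.5171 -0.005 ] 0.0315 0.0025 0.65 103
side terra [294. 128.]
   [ 0.6336 -0.1775] 0.0256 0.0018 0.91 36
   [ 0.6345 -0.1784] 0.0267 0.0013 0.87 35
side white [313. 190.]
```

Emit:
jog_arm --deltas '[[[1,-0.4,0.5,0,0],[1,0,0,-4,0],[1,0,0,-5,0],[1,0,0,-5,0],[1,0,0,-5,0],[1,0,0,-4,0],[1,0,0,-2.8,0],[1,0,0,0,0]]]'

```text
time_s: 10.98
tcp_pos: [0.517, -0.0057, 0.031]
eef_rot: [-180.0, -0.3, -165.7]
contact_force: [0.4, -0.7, 0.6]
gripper_width: 0.0872
gripper_force: 0.0
```

Emit:
jog_arm --deltas '[[[-1,0,0,0,0],[-1,0,0,0,0],[-1,0,0,0,0],[-1,0,0,0,0],[-1,0,0,0,0],[-1,0,0,0,0]]]' --force 20

```text
time_s: 11.72
tcp_pos: [0.5192, -0.0047, 0.0342]
eef_rot: [-180.0, 0.1, -165.6]
contact_force: [-0.9, -0.2, 7.3]
gripper_width: 0.0643
gripper_force: 20.0
```

Emit:
jog_arm --deltas '[[[-1,0,0,2,0],[-1,0,0,4,0],[-1,0,0,5,0],[-1,0,0,5,0],[-1,0,0,2,0],[-1,2,-3,0,0],[-1,3,-4.5,0,0],[-1,3,-4.5,0,0]]]'

```text
time_s: 12.72
tcp_pos: [0.5991, -0.1257, 0.2136]
eef_rot: [180.0, 0.1, -165.6]
contact_force: [0.8, 0.8, -1.5]
gripper_width: 0.064
gripper_force: 20.0
```

Emit:
jog_arm --deltas '[[[-1,2.4,-3.5,0,0],[-1,1,-2,0,0],[-1,0,0,0,0],[-1,0,0,0,0]]]'

```text
time_s: 13.22
tcp_pos: [0.6319, -0.1793, 0.213]
eef_rot: [180.0, -0.0, -165.6]
contact_force: [-0.2, 0.9, -1.7]
gripper_width: 0.064
gripper_force: 20.0
```

Run:
```python
from h import *
s=r.get_state();i=r.camera_info("wrist");W=r.capture("wrist");D=r.capture("side")
cv2.imwrite("pics/w5.png",np.hstack([W[:,160:480],cv2.resize(D[60:260,215:375],(320,400))]))
t=s["tcp_pos"];print(t,s["contact_force"],s["gripper_width"])
for nm,z in(("white",t[2]-.0342+.046),("terra",.106)):
  p=proj("wrist",np.r_[t[:2],z],i)
  for o in circles("wrist",W,p,110,z,.024,.037,i,minlen=40,cov=.25):print(nm,*o)
```

```text
[ 0.63191139 -0.17930611  0.21302515] [-0.18300676  0.91839651 -1.7326536 ] 0.06400132022527572
white [ 0.6304 -0.1796] 0.0271 0.003 0.48 319
white [ 0.6301 -0.1798] 0.031 0.0002 0.35 248
terra [ 0.6324 -0.18  ] 0.0309 0.0003 0.3 115
terra [ 0.6229 -0.1822] 0.0275 0.0004 0.52 172
terra [ 0.6179 -0.1846] 0.0299 0.0023 0.65 615
```

View pics/w5.png

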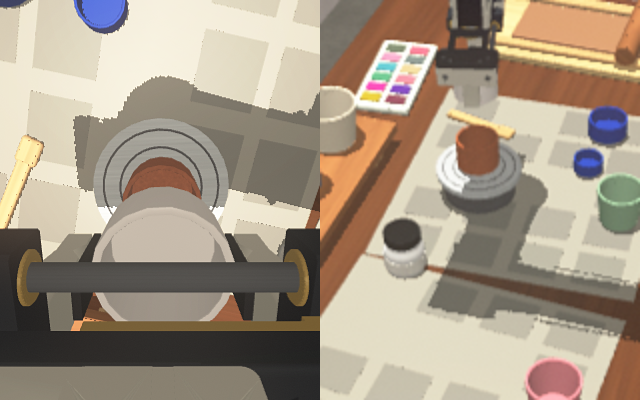

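The white tier is held level in the jaws, and terracotta stands upright at the wheel's middle, at about (160,185) in the wrist crop. The two fits put white 2 mm short in x.

Emit:
jog_arm --deltas '[[[-1,0.2,0,-2,0],[-1,0,0,-3,0],[-1,0,0,-2,0],[-1,0,0,-0.4,0],[-1,0,0,-0.3,0],[-1,0,0,-0.2,0],[-1,0,0,0,0],[-1,0,0,0,0]]]'

```text
time_s: 14.32
tcp_pos: [0.6347, -0.1799, 0.1345]
eef_rot: [-180.0, 0.0, -165.6]
contact_force: [0.0, -0.8, -1.4]
gripper_width: 0.0642
gripper_force: 20.0
```

Emit:
jog_arm --deltas '[[[-1,0,0,-0.15,0],[-1,0,0,-0.1,0],[-1,0,0,0,0],[-1,0,0,0,0]]]'

```text
time_s: 14.82
tcp_pos: [0.6348, -0.1799, 0.1324]
eef_rot: [-180.0, 0.0, -165.6]
contact_force: [-1.7, 0.6, 5.7]
gripper_width: 0.0645
gripper_force: 20.0
```

Emit:
jog_arm --deltas '[[[1,0,0,0,0],[1,0,0,0,0],[1,0,0,0,0],[1,0,0,0,0],[1,0,0,3,0],[1,0,0,5,0],[1,0,0,5,0],[1,0,0,2,0]]]'

```text
time_s: 15.82
tcp_pos: [0.6355, -0.1802, 0.2855]
eef_rot: [-179.9, 0.3, -165.6]
contact_force: [-0.2, 0.1, -0.7]
gripper_width: 0.0878
gripper_force: 0.0
```

Emit:
jog_arm --deltas '[[[1,-1.7,-2,0,0.1],[1,-3,-4,0,0.1],[1,-3,-4,0,0.1],[1,-3,-4,0,0.1],[1,-3,-3,0,0.1],[1,-2,-2,0,0.1],[1,0,0,0,0.1],[1,0,0,0,0.1]]]'

```text
time_s: 16.82
tcp_pos: [0.477, -0.3703, 0.2816]
eef_rot: [-180.0, 0.0, -119.7]
contact_force: [-0.1, 0.9, 0.3]
gripper_width: 0.0879
gripper_force: 0.0
```

Run:
```python
from h import *
s=r.get_state();i=r.camera_info("wrist");W=r.capture("wrist");S=r.capture("scene");D=r.capture("side")
print(s["tcp_pos"],s["eef_rot"])
cv2.imwrite("pics/w6.png",np.hstack([W[:,160:480],cv2.resize(D[80:200,245:341],(320,400))]))
m=cv2.inRange(cv2.cvtColor(W,cv2.COLOR_BGR2HSV),(108,120,30),(130,255,255))
for c in cv2.findContours(m,0,cv2.CHAIN_APPROX_NONE)[0]:
    if cv2.contourArea(c)<300: continue
    h=cv2.convexHull(c)[:,0].astype(float);P=np.array([onplane("wrist",u,.038,i) for u in h]);print(cv2.boundingRect(c),circ(P))
p=proj("wrist",[.478,-.37,.038],i)
for o in circles("wrist",W,p,60,.038,.024,.037,i):print("blue",*o)
for n,I in(("scene",S),("side",D)):
    p=proj(n,[.634,-.18,.144])
    for o in circles(n,I,p,22,.144,.024,.036,minlen=20):print(n,"white",*o)
```

```text
[ 0.47697383 -0.37032671  0.28161282] [-1.79995391e+02  3.99878354e-03 -1.19667601e+02]
(336, 215, 36, 37) (array([ 0.48254045, -0.28261036]), np.float64(0.023169611399544772), np.float64(0.0011470985552264601))
(297, 144, 52, 53) (array([ 0.47639683, -0.37169551]), np.float64(0.03131129184584549), np.float64(0.0004397388606121104))
blue [ 0.4756 -0.3725] 0.0312 0.0011 1.0 156
scene white [ 0.6376 -0.1866] 0.025 0.0014 0.96 125
scene white [ 0.6331 -0.1792] 0.0273 0.0007 0.57 72
side white [ 0.6336 -0.1765] 0.0248 0.0015 0.87 34
```

View pics/w6.png

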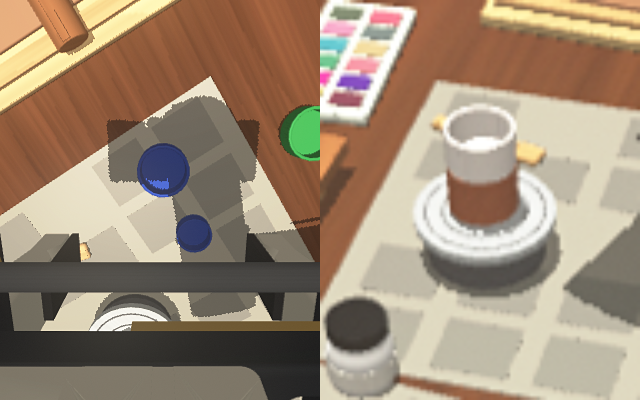

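White is seated squarely on terracotta, at (480,150) in the side crop. The larger blue tier is at (163,170) in the wrist crop with radius 31.3 mm, right for 64 mm. The small one is 23 mm in radius.

Emit:
jog_arm --deltas '[[[1,-0.1,-0.2,0,0],[1,0,0,-4,0],[1,0,0,-5,0],[1,0,0,-5,0],[1,0,0,-5,0],[1,0,0,-4,0],[1,0,0,-2,0],[1,0,0,0,0]]]'

```text
time_s: 17.98
tcp_pos: [0.4754, -0.3714, 0.0298]
eef_rot: [179.8, -0.0, -119.9]
contact_force: [-0.3, -1.3, 0.6]
gripper_width: 0.0878
gripper_force: 0.0
```

Emit:
jog_arm --deltas '[[[-1,0,0,0,0],[-1,0,0,0,0],[-1,0,0,0,0],[-1,0,0,0,0],[-1,0,0,0,0],[-1,0,0,0,0]]]' --force 20

```text
time_s: 18.73
tcp_pos: [0.4768, -0.372, 0.0326]
eef_rot: [-179.9, 0.0, -119.8]
contact_force: [-2.0, 2.0, 6.7]
gripper_width: 0.0639
gripper_force: 20.0
```

Emit:
jog_arm --deltas '[[[-1,0,0,2,0],[-1,0,0,4,0],[-1,0,0,5,0],[-1,0,0,5,0],[-1,0,0,4,0],[-1,0,0,2,0],[-1,2,2,0,0],[-1,3,4,0,0]]]'

```text
time_s: 19.73
tcp_pos: [0.5263, -0.312, 0.2519]
eef_rot: [-180.0, 0.0, -120.0]
contact_force: [0.6, 0.6, -1.3]
gripper_width: 0.0635
gripper_force: 20.0
```

Emit:
jog_arm --deltas '[[[-1,3,4,0,0],[-1,3,4,0,0],[-1,3,3,0,0],[-1,1.7,2.2,0,0],[-1,0,0,0,0],[-1,0,0,0,0]]]'

```text
time_s: 20.48
tcp_pos: [0.633, -0.1801, 0.2514]
eef_rot: [180.0, -0.0, -119.8]
contact_force: [-0.6, -0.7, -2.7]
gripper_width: 0.0637
gripper_force: 20.0
```

Run:
```python
from h import *
s=r.get_state();i=r.camera_info("wrist");W=r.capture("wrist");D=r.capture("side")
cv2.imwrite("pics/w7.png",np.hstack([W[:,160:480],cv2.resize(D[60:220,230:358],(320,400))]))
t=s["tcp_pos"];print(t,s["contact_force"],s["gripper_width"])
for nm,z in(("blue",t[2]-.0326+.038),("white",.144)):
  p=proj("wrist",np.r_[t[:2],z],i)
  for o in circles("wrist",W,p,110,z,.024,.037,i,minlen=40,cov=.25):print(nm,*o)
```

```text
[ 0.63297232 -0.18008768  0.25136182] [-0.56546422 -0.65075929 -2.65107693] 0.06371503720925882
blue [ 0.6334 -0.1804] 0.0309 0.0002 0.35 236
white [ 0.6326 -0.1829] 0.0259 0.001 0.52 266
white [ 0.6336 -0.1807] 0.0311 0.0003 0.35 126
white [ 0.6285 -0.1891] 0.0265 0.0003 0.35 110
white [ 0.5307 -0.1559] 0.0261 0.0004 0.26 70
white [ 0.6289 -0.1904] 0.0288 0.0021 0.7 221
white [ 0.6221 -0.1983] 0.0243 0.0025 0.52 172
white [ 0.6268 -0.2118] 0.0259 0.001 0.26 75
```

View pics/w7.png

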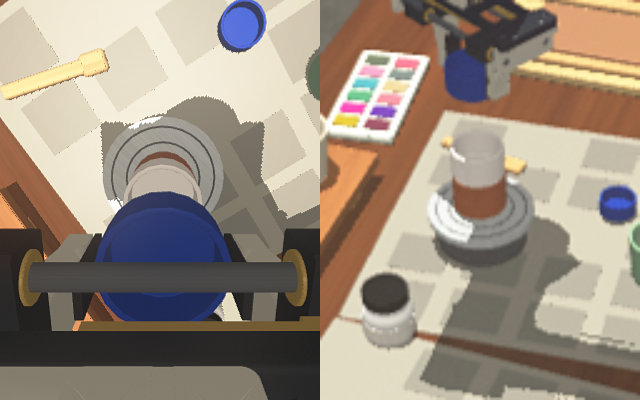

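Blue is held level, with its centre within half a millimetre of white's. Lowering it now.

Emit:
jog_arm --deltas '[[[-1,0,0,-2,0],[-1,0,0,-3,0],[-1,0,0,-2,0],[-1,0,0,-0.5,0],[-1,0,0,-0.4,0],[-1,0,0,-0.2,0],[-1,0,0,0,0],[-1,0,0,0,0]]]'

```text
time_s: 21.58
tcp_pos: [0.6337, -0.1799, 0.1711]
eef_rot: [-180.0, 0.0, -119.8]
contact_force: [0.1, 0.2, -1.4]
gripper_width: 0.0638
gripper_force: 20.0
```

Emit:
jog_arm --deltas '[[[-1,0,0,-0.15,0],[-1,0,0,-0.1,0],[-1,0,0,0,0],[-1,0,0,0,0]]]'

```text
time_s: 22.08
tcp_pos: [0.6336, -0.1799, 0.1687]
eef_rot: [-180.0, 0.0, -119.8]
contact_force: [-2.4, 1.6, 4.8]
gripper_width: 0.0631
gripper_force: 20.0
```

Emit:
jog_arm --deltas '[[[1,0,0,0,0],[1,0,0,0,0],[1,0,0,0,0],[1,0,0,0,0],[1,0,0,3,0],[1,0,0,5,0],[1,0,0,4,0],[1,-0.1,2,0,0]]]'

```text
time_s: 23.08
tcp_pos: [0.634, -0.1607, 0.2921]
eef_rot: [-179.6, 0.1, -119.9]
contact_force: [0.8, 1.0, -0.7]
gripper_width: 0.0876
gripper_force: 0.0
```

Emit:
jog_arm --deltas '[[[1,-1,5,0,0],[1,-1.5,5.5,0,0],[1,-1.5,5.5,0,0],[1,-1.5,5.5,0,0],[1,-1.5,5.5,0,0],[1,-1.5,5.5,0,0],[1,-1.5,5.5,0,0],[1,-1.5,5.5,0,0]]]'

```text
time_s: 24.08
tcp_pos: [0.5162, 0.277, 0.2875]
eef_rot: [180.0, -0.0, -119.8]
contact_force: [0.2, 1.4, 0.3]
gripper_width: 0.0874
gripper_force: 0.0
```

Emit:
jog_arm --deltas '[[[1,-1.5,5,0,0],[1,0,2.7,0,0],[1,0,0,0,0],[1,0,0,0,0]]]'

```text
time_s: 24.58
tcp_pos: [0.5025, 0.3515, 0.2875]
eef_rot: [180.0, -0.1, -119.8]
contact_force: [0.2, -0.6, 0.6]
gripper_width: 0.0876
gripper_force: 0.0
```

```bash
cat > lid.py <<'E'
from h import *
s=r.get_state();i=r.camera_info("wrist");W=r.capture("wrist");S=r.capture("scene");D=r.capture("side")
print(s["tcp_pos"],s["eef_rot"])
a=cv2.resize(D[80:200,245:341],(320,400));cv2.imwrite("pics/w8.png",np.hstack([W[:,160:480],a]))
m=cv2.inRange(cv2.cvtColor(W,cv2.COLOR_BGR2HSV),(16,120,40),(34,255,255))
for c in cv2.findContours(m,0,cv2.CHAIN_APPROX_NONE)[0]:
    if cv2.contourArea(c)<500: continue
    h=cv2.convexHull(c)[:,0].astype(float);P=np.array([onplane("wrist",u,.018,i) for u in h]);print(cv2.boundingRect(c),circ(P))
for z,a,b in((.018,.024,.037),(.04,.008,.016)):
    p=proj("wrist",[.5024,.352,z],i)
    for o in circles("wrist",W,p,60,z,a,b,i):print("lid",z,*o)
for n,I in(("scene",S),("side",D)):
    p=proj(n,[.634,-.18,.174])
    for o in circles(n,I,p,22,.174,.024,.036,minlen=20):print(n,"blue",*o)
E
python3 lid.py
```

```text
[0.50252634 0.35152778 0.28751871] [ 1.79990893e+02 -5.95115344e-02 -1.19806554e+02]
(291, 316, 349, 15) (array([0.59538976, 0.92681525]), np.float64(0.3930313713753051), np.float64(0.021045457187633836))
(484, 249, 33, 57) (array([0.3712204 , 0.60729744]), np.float64(0.039061466772200897), np.float64(0.00733482399697318))
(129, 249, 33, 57) (array([0.79267023, 0.3643763 ]), np.float64(0.038555628077619045), np.float64(0.007154075277471909))
(300, 145, 49, 49) (array([0.50228432, 0.353029  ]), np.float64(0.031228762033199974), np.float64(0.00016722746891004801))
lid 0.04 [0.502  0.3518] 0.0114 0.0014 0.78 126
scene blue [ 0.6373 -0.183 ] 0.0247 0.0007 0.57 71
scene blue [ 0.6368 -0.1815] 0.0332 0.0015 1.0 90
scene blue [ 0.6366 -0.1816] 0.0337 0.0016 1.0 98
```

View pics/w8.png

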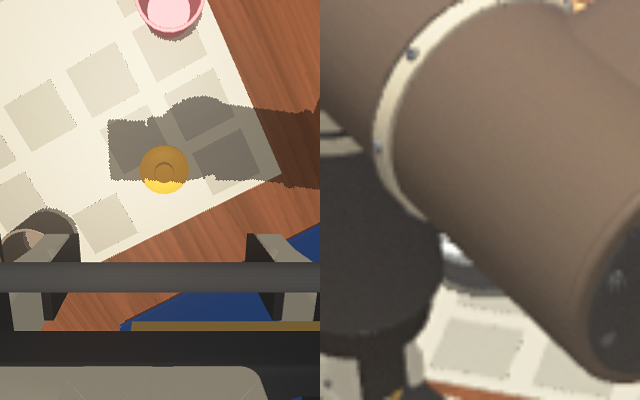

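The lid is at (163,168) in the wrist crop, fully in view. The blue box's wall is nearby at lower right, so I check its clearance before lowering.

Run:
```python
from h import *
for z in(0,.1,.15):
    print(z,[onplane("side",u,z).round(3)[:2] for u in((155,322),(325,370))],[onplane("scene",u,z).round(3)[:2] for u in((383,42),(480,82),(380,65),(472,108))])
print(cross(ray("scene",(477,79)),ray("side",(155,322))),cross(ray("scene",(384,42)),ray("side",(325,370))))
```

```text
0 [array([0.752, 0.471]), array([0.341, 0.468])] [array([0.256, 0.661]), array([0.627, 0.7  ]), array([0.318, 0.55 ]), array([0.661, 0.572])]
0.1 [array([0.699, 0.517]), array([0.327, 0.514])] [array([0.32 , 0.539]), array([0.648, 0.573]), array([0.375, 0.441]), array([0.678, 0.46 ])]
0.15 [array([0.673, 0.54 ]), array([0.321, 0.537])] [array([0.352, 0.478]), array([0.658, 0.51 ]), array([0.403, 0.386]), array([0.686, 0.404])]
(array([0.65852559, 0.53384725, 0.14554473]), np.float64(0.03326674046598788)) (array([0.32844183, 0.52235929, 0.11457868]), np.float64(0.006518706472752154))
```

Box wall at y≈0.53 leaves ample room. Lower onto the knob.

Emit:
jog_arm --deltas '[[[1,0,0.1,-2,0],[1,0,0,-5,0],[1,0,0,-5,0],[1,0,0,-5,0],[1,0,0,-4,0],[1,0,0,-2.5,0],[1,0,0,-1,0],[1,0,0,0,0]]]'

```text
time_s: 25.72
tcp_pos: [0.5028, 0.3527, 0.0431]
eef_rot: [-180.0, -0.0, -119.8]
contact_force: [0.1, 1.2, 0.4]
gripper_width: 0.0875
gripper_force: 0.0
```

Emit:
jog_arm --deltas '[[[-1,0,0,0,0],[-1,0,0,0,0],[-1,0,0,0,0],[-1,0,0,0,0],[-1,0,0,0,0],[-1,0,0,0,0],[-1,0,0,0,0],[-1,0,0,0,0]]]' --force 20

```text
time_s: 26.72
tcp_pos: [0.5024, 0.3531, 0.043]
eef_rot: [180.0, -0.0, -119.8]
contact_force: [0.1, 0.9, 0.5]
gripper_width: 0.0229
gripper_force: 20.0
```

Emit:
jog_arm --deltas '[[[-1,0,0,2,0],[-1,0,0,4,0],[-1,0,0,5,0],[-1,0,0,5,0],[-1,0,0,5,0],[-1,0,0,3,0],[-1,0,0,1,0],[-1,0,-2,0,0]]]'

```text
time_s: 27.72
tcp_pos: [0.5022, 0.3334, 0.2921]
eef_rot: [180.0, -0.0, -119.7]
contact_force: [-0.5, -1.4, -3.5]
gripper_width: 0.0232
gripper_force: 20.0
```

Emit:
jog_arm --deltas '[[[-1,1.1,-4,0,0],[-1,1.5,-5.5,0,0],[-1,1.5,-5.5,0,0],[-1,1.5,-5.5,0,0],[-1,1.5,-5.5,0,0],[-1,1.5,-5.5,0,0],[-1,1.5,-5.5,0,0],[-1,1.5,-5.5,0,0]]]'

```text
time_s: 28.72
tcp_pos: [0.6175, -0.0943, 0.291]
eef_rot: [179.8, -0.1, -119.8]
contact_force: [1.4, 1.4, -0.6]
gripper_width: 0.0233
gripper_force: 20.0
```

Emit:
jog_arm --deltas '[[[-1,1.5,-4.8,0,0],[-1,0,-2.5,0,0],[-1,0,-1.5,0,0],[-1,0,0,0,0],[-1,0,0,0,0]]]'

```text
time_s: 29.35
tcp_pos: [0.6332, -0.1792, 0.2927]
eef_rot: [180.0, 0.0, -119.8]
contact_force: [1.1, 0.5, -1.9]
gripper_width: 0.023
gripper_force: 20.0
```

Run:
```python
from h import *
s=r.get_state();i=r.camera_info("wrist");W=r.capture("wrist");D=r.capture("side")
cv2.imwrite("pics/w9.png",np.hstack([W[:,160:480],cv2.resize(D[20:220,214:374],(320,400))]))
t=s["tcp_pos"];print(t,s["contact_force"],s["gripper_width"])
for nm,z in(("lid",t[2]-.043+.018),("blue",.174)):
  p=proj("wrist",np.r_[t[:2],z],i)
  for o in circles("wrist",W,p,110,z,.027,.036,i,minlen=40,cov=.25):print(nm,*o)
```

```text
[ 0.63322332 -0.17915122  0.29272114] [ 1.14419759  0.53933673 -1.88213524] 0.023035263166239543
blue [ 0.6341 -0.1801] 0.0305 0.0003 0.26 99
blue [ 0.6317 -0.1861] 0.0277 0.0021 0.61 188
```

View pics/w9.png

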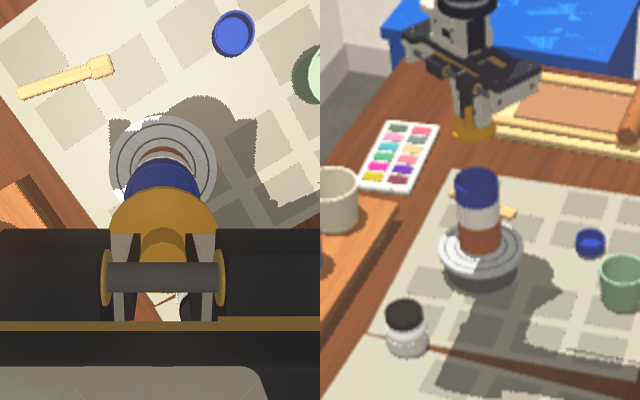

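The stack stands straight, with blue at (477,187) in the side crop, and the lid is held level above it. Lowering it now.

Emit:
jog_arm --deltas '[[[-1,0,-0.1,-2,0],[-1,0,0,-3,0],[-1,0,0,-2,0],[-1,0,0,-0.5,0],[-1,0,0,-0.4,0],[-1,0,0,-0.2,0],[-1,0,0,0,0],[-1,0,0,0,0]]]'

```text
time_s: 30.45
tcp_pos: [0.6337, -0.1809, 0.2126]
eef_rot: [-180.0, 0.0, -119.8]
contact_force: [0.1, 0.2, -0.9]
gripper_width: 0.0231
gripper_force: 20.0
```

Emit:
jog_arm --deltas '[[[-1,0,0,-0.15,0],[-1,0,0,-0.1,0],[-1,0,0,0,0],[-1,0,0,0,0]]]'

```text
time_s: 30.95
tcp_pos: [0.6335, -0.1809, 0.2096]
eef_rot: [180.0, -0.0, -119.8]
contact_force: [-0.7, -0.4, -2.0]
gripper_width: 0.0232
gripper_force: 20.0
```

Emit:
jog_arm --deltas '[[[-1,0,0,-0.1,0],[-1,0,0,0,0],[-1,0,0,0,0]]]'

```text
time_s: 31.32
tcp_pos: [0.6337, -0.1809, 0.209]
eef_rot: [-180.0, 0.0, -119.8]
contact_force: [-0.2, -0.4, 2.7]
gripper_width: 0.0231
gripper_force: 20.0
```

Contact at the expected height, so I release and rise.

Emit:
jog_arm --deltas '[[[1,0,0,0,0],[1,0,0,0,0],[1,0,0,0,0],[1,0,0,0,0],[1,0,0,0,0],[1,0,0,3,0],[1,0,0,5,0],[1,0,0,4,0]]]'

```text
time_s: 32.33
tcp_pos: [0.6336, -0.181, 0.3306]
eef_rot: [-179.9, 0.0, -119.8]
contact_force: [0.9, -0.6, -0.7]
gripper_width: 0.0871
gripper_force: 0.0
```

Emit:
jog_arm --deltas '[[[1,-3,3,0,0],[1,-4,4,0,0],[1,-4,4,0,0],[1,-3,4,0,0],[1,0,0,0,0],[1,0,0,0,0]]]'

```text
time_s: 33.08
tcp_pos: [0.4937, -0.0307, 0.329]
eef_rot: [-180.0, 0.0, -119.7]
contact_force: [-0.4, -0.3, -0.7]
gripper_width: 0.0875
gripper_force: 0.0
```

Run:
```python
from h import *
s=r.get_state();print(s["time_s"],s["tcp_pos"],s["contact_force"]);S=r.capture("scene");D=r.capture("side")
cv2.imwrite("pics/f.png",np.hstack([cv2.resize(S[200:320,250:370],(400,400),interpolation=cv2.INTER_CUBIC),cv2.resize(D[70:190,235:355],(400,400),interpolation=cv2.INTER_CUBIC)]))
for n,I in(("scene",S),("side",D)):
    k=blob(I,"ochre",proj(n,[.634,-.18,.184]),20);x,y,w,h=cv2.boundingRect(k);print(n,(x,y,w,h),[proj(n,[.634,-.18,z]).round(1) for z in(.206,.184)])
```

```text
33.075 [ 0.49372199 -0.03072118  0.32899718] [-0.36153001 -0.28404892 -0.66324529]
scene (304, 239, 30, 29) [array([318.1, 247.4]), array([318. , 251.7])]
side (281, 98, 22, 18) [array([291.5,  99.3]), array([291.8, 105.7])]
```

View pics/f.png

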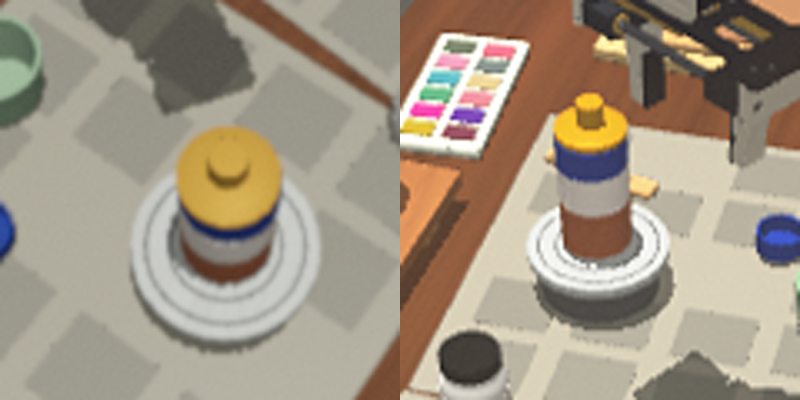

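Both crops show the full stack straight and seated in the middle of the wheel: lid at (590,125), then blue, white and terracotta below it. The gripper is clear, so I hand in.

```bash
python3 -c "
from plant import r
print(r.close_job())"
```

```text
the job is handed in; nothing more can be done
None
```

The jar is stacked in the middle of the wheel (terracotta, white, blue, then the ochre lid), all upright and seated in the final pictures, and I handed the job in at about 33 s; the hand-in returned no verdict.

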